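# Make up a painting kit and a bird-house kit on the craft table

### The arm

A 7-joint arm with a two-finger parallel gripper is mounted at the origin on the work surface. World frame = base frame: x ahead of the robot, y to its left, z up, the work surface at z = 0. Lengths are in m, angles in rad, forces in N, time in s.
With the tool pointing down it reaches from about 0.425 to 0.975 m from the base axis. Payload 16.7 kg.
Tool frame: the origin (TCP) lies at the centre of the arm's flange, where the gripper is bolted on; the fingertips stand 173 mm ahead of it and the grasp point (between the pads) lies 155 mm ahead of it; z points along the fingers, y is the line along which they close (so a half turn about z gives the same grasp; the last joint's range is limited). The gripper opens to 85 mm and grips with 20 to 120 N. Pads are 22 mm wide; open, the fingers measure 114 mm over their backs; the gripper's body (76 mm by 85 mm) begins 54 mm behind the grasp point. The pads swing forward as they close: fully open they stand 13 mm farther back than shut.
Start: joints at [1.121, 0.426, 0.074, 1.606, -0.034, 1.111, -0.067], TCP at [0.199, -0.645, 0.405] pointing down, gripper open.
Joint ranges: [-2.85, 2.85], [-0.5, 2.14], [-1.23, 1.37], [0.21, 2.46], [-1.02, 4.16], [0.16, 2.05], [-2.73, 2.73]. Speed limits (rad/s): [1.89, 1.89, 2.39, 2.39, 3.01, 3.01, 3.01].

### API

Orientations are given as a rotation vector (axis times angle).
In Python, from rig import r gives the robot as it stands.
- The arm moves only by the tool apply_moves, never from a script. Its argument "targets" is a list of rows, each a list of 2 entries, a list of its own where there are three numbers: the shift along the tool's x, y, z normalised to -1 to 1, where 1 is 10 cm, then the turn, a rotation vector about the tool's x, y, z normalised to -1 to 1, where 1 is 45 degrees. In form: [[[dx, dy, dz], [wx, wy, wz]], ...]. A call has 1 to 10 rows; each row is the pose to reach, as a shift and turn from the pose commanded when the call began, along the tool's axes at that moment; what a row does not reach only later rows make up. A row lasts 1/8 s, in which the tool goes at most 62.5 mm and 10.7 degrees, less where a joint would pass 70% of its speed; a pose out of reach is approached as far as the arm can. A call with a number of a shift or a turn outside -1 to 1 is refused whole. A call with a gripper value outside its range is refused whole. "fingers" is the opening, from -1 (shut) to 1 (fully open), set as the call begins (left out, the last holds). The fingers move at their own pace and stop on an object; the grip force is fixed at half the most. Time passes only in rows, so rows that repeat a pose let the fingers close. It gives the time, the measured TCP pose, the force, the opening and the grip force at its end, in the units of the state.
- r.observe(): the state, without advancing time (a new reading comes with each control period).
- r.read_camera(name): name is "side" or "top" or "wrist"; returns a dict with "image" (384x512x3 uint8, red, green, blue), "depth" (384x512 float32, m along the optical axis (not along the pixel's ray), 0 where there is no reading), "fx", "fy", "cx", "cy" (pixels), "rvec" (rotation vector, rad) and "tvec" (3), from world to camera coordinates, as OpenCV has them. Camera axes: x right, y down, z forward; pixel columns grow to the right and rows downward; lengths in m; the calibration is good to about 2 mm. A picture is of the moment at which its call begins.
- r.close_job(): hands the job in; it is judged then, once.
The state is a dict: "time_s": time; "joint_pos": joint angles; "joint_vel": joint speeds; "joint_efforts": joint torques, N m; "tool_pos": TCP position; "ee_rot": TCP orientation; "force": force on the tool from outside, world axes, zero at the start; "moment": the same for the moment, N m; "opening": opening from 0.0 (shut) to 1.0 (fully open); "grasp_force": force on a finger pad.
Only numpy, scipy, OpenCV 4.12 (cv2) and the standard library are available. Lean on these libraries where they do the work, as an engineer would, in place of code of your own. Each camera call takes 0.05 s, during which the arm holds its last target. There are 200 camera calls.

### The job

Make up the two craft kits from the stock in the middle of the table. For the painting kit, in the square tray: first lay the cork coaster flat in the middle of the wide bay, then stand the blue beaker upright and centred on the coaster, and stand the tall paint bottle upright in the middle of the narrow bay; for the building kit, in the long tray: stand the bird house upright in the middle of the bigger bay and the squat paint jar upright in the middle of the smaller bay. Leave the glue stick, the wooden spoon and the pencil pot where they are.

Things in the scene. Friction and masses are not known exactly. Their poses are not given: they have to be found in the camera images.
- square_tray: Square plywood tray, 200 x 200 mm, fixed, any yaw. Floor 5 mm thick, walls 5 mm, rim 12 mm above the table. A 5 mm divider as high as the rim runs along its x and parts a wide bay (190 mm in x, 115 in y, centre x = 0, y = -37.5 mm) from a narrow bay (190 in x, 70 in y, centre x = 0, y = +60 mm). Origin: centre of its underside, on the table; z up.
- long_tray: Long plywood tray, 250 mm (x) by 120 mm (y), fixed, any yaw. Floor 5 mm thick, walls 5 mm, rim 12 mm above the table. A 5 mm divider as high as the rim runs along its y and parts a bigger bay (135 mm in x, 110 in y, centre x = -52.5, y = 0 mm) from a smaller bay (100 in x, 110 in y, centre x = +70, y = 0 mm). Origin: centre of its underside, on the table; z up.
- coaster: Round cork coaster, 64 mm in diameter, 14 mm thick, about 30 g, lying flat on the table. Origin: centre of its underside; z axis up. Grip it across its diameter with the fingertips close to the table. The stock stands in two columns of three: neighbours at least 90 mm apart along world x, 110 mm along world y (more room for fingers that close along y).
- beaker: Blue plastic beaker, open at the top, 85 mm high, slightly tapered: 46 mm in diameter at the foot, 58 mm at the rim, wall 3 mm, about 60 g. It stands upright on the table (z axis up). Origin: centre of its underside.
- paint_bottle: Tall white paint bottle with a black cap, 120 mm high, about 150 g: cylindrical body 44 mm in diameter up to 96 mm, above it a shoulder and a cap 25 mm in diameter. It stands upright on the table (z axis up). Origin: centre of its underside.
- paint_jar: Squat paint jar, orange with a white lid, 65 mm high, about 150 g: body 54 mm in diameter up to 46 mm, lid 55 mm in diameter from 49 to 65 mm. It stands upright on the table (z axis up). Origin: centre of its underside.
- bird_house: Small brown bird house, gable roof, about 180 g: 56 mm deep (x), 64 mm wide (y), walls 80 mm high, ridge 110 mm high, along its x. Front (-x, with a round hole) and back (+x) are flat and upright from the foot to the ridge: grip these, 56 mm apart, about 84 mm up (the roof fouls a lower gripper). Upright (z up), any yaw. Origin: centre of its underside.
- glue_stick: Bystander among the stock, not to be moved: yellow glue stick with a red cap, 29 mm in diameter, 95 mm high, standing upright. Origin: centre of its underside.
- spoon: Bystander, not to be moved: wooden spoon 260 mm long lying on the table beyond the stock, along its x axis. Origin: near its middle, on its underside.
- pencil_pot: Bystander, not to be moved: white pot with pencils, 72 mm in diameter, 90 mm high, pencils to about 180 mm, standing beyond the stock. Origin: centre of its underside.

How it is judged:
On the way, in this order (a step that is already met when the one before it is completed fails the run):
1. the coaster lies flat in the middle of the wide bay of the square tray (x of coaster in the frame of square_tray between -0.015 and 0.015 m and y of coaster in the frame of square_tray between -0.0525 and -0.0225 m and z of coaster in the frame of square_tray between 0.001 and 0.009 m and angle between coaster's own z axis and vertical below 0.1 rad), for 0.2 s.
2. after that, the beaker stands centred on the coaster (all of step 1 and horizontal distance between beaker and coaster below 0.01 m and z of beaker in the frame of coaster between 0.01 and 0.018 m and angle between beaker's own z axis and vertical below 0.1 rad), for 0.2 s.
At the end, for the whole second after the job is handed in: Coaster, paint bottle, bird house and paint jar each on the floor of their bay, within 15 mm (tray x and y) of its middle, on the floor within 4 mm, upright within 0.1 rad; beaker upright on the coaster, centred within 10 mm; all at rest (below 0.02 m/s) (all of step 2 and x of paint_bottle in the frame of square_tray between -0.015 and 0.015 m and y of paint_bottle in the frame of square_tray between 0.045 and 0.075 m and z of paint_bottle in the frame of square_tray between 0.001 and 0.009 m and angle between each of paint_bottle, bird_house, paint_jar's own z axis and vertical below 0.1 rad and x of bird_house in the frame of long_tray between -0.0675 and -0.0375 m and y of bird_house in the frame of long_tray between -0.015 and 0.015 m and z of bird_house in the frame of long_tray between 0.001 and 0.009 m and x of paint_jar in the frame of long_tray between 0.055 and 0.085 m and y of paint_jar in the frame of long_tray between -0.015 and 0.015 m and z of paint_jar in the frame of long_tray between 0.001 and 0.009 m and linear speed of each of coaster, beaker, paint_bottle, bird_house, paint_jar below 0.02 m/s); the robot touches nothing.
It fails at once if the glue stick is moved by more than 15 mm or tipped (distance of glue_stick from where it was at the start of the episode above 0.015 m or angle between glue_stick's own z axis and vertical above 0.3 rad).
It fails at once if the spoon is moved by more than 15 mm (distance of spoon from where it was at the start of the episode above 0.015 m).
It fails at once if the pencil pot is moved by more than 15 mm or tipped (distance of pencil_pot from where it was at the start of the episode above 0.015 m or angle between pencil_pot's own z axis and vertical above 0.3 rad).
It also fails if it takes over 125 s, if anything falls off the work surface, if the arm or the gripper's body presses on something with over 40 N, if the wrist force passes 120 N, or if a joint passes its speed limit or range.

## Working session

There is one attempt and no reset: what is moved stays moved. The work goes in short steps, Python scripts to look and compute and a tool call to move; the robot and the scene stay as the last step left them, time stands still between calls to the robot, and variables do not carry over. Pictures are saved under pics/ and viewed, at most 16 in all, crops included, and the job is handed in when it is done.

Besides the shell and the picture viewer there is one more tool, called after "Request:" by a JSON object that holds its "method" and its "body", one argument or row to a line. apply_moves: Moves the arm, as the interface text tells. Scaled input: -1 to 1 covers 10 cm each way for a shift and 45 degrees each way for a turn. Its arguments: {"type":"object","properties":{"targets":{"type":"array"},"fingers":{"type":"number"}},"required":["targets"]}

```bash
mkdir -p pics; ls; python3 - <<'E'
from rig import r
import cv2,numpy as np
s=r.observe(); print({k:np.round(v,3) for k,v in s.items()})
for n in ("top","side"):
    c=r.read_camera(n); np.savez(n+"0.npz",**c); cv2.imwrite(f"pics/{n}0.png",c["image"][:,:,::-1])
    R=cv2.Rodrigues(np.array(c["rvec"]))[0]; print(n,c["fx"],c["fy"],c["cx"],c["cy"],np.round(-R.T@np.array(c["tvec"]),3),np.round(R,2).tolist())
E
```

```text
pics
{'time_s': np.float64(0.0), 'joint_pos': array([ 1.122,  0.427,  0.074,  1.607, -0.034,  1.111, -0.067]), 'joint_vel': array([ 0.   , -0.   ,  0.001,  0.   ,  0.001,  0.001,  0.001]), 'joint_efforts': array([ 1.0000e-03, -9.4983e+01,  3.7610e+00, -4.6353e+01,  1.9000e-02,
        1.0000e-02,  0.0000e+00]), 'tool_pos': array([ 0.199, -0.645,  0.404]), 'ee_rot': array([-3.105, -0.469,  0.   ]), 'force': array([-0.251,  0.386,  0.152]), 'moment': array([0.022, 0.055, 0.016]), 'grasp_force': np.float64(0.0), 'opening': np.float64(0.995)}
top 407.9227582439567 407.9227582439567 252.42854879888094 195.89046192593287 [0.541 0.014 0.976] [[0.01, -1.0, 0.01], [-1.0, -0.01, -0.07], [0.07, -0.01, -1.0]]
side 457.2359875083066 457.2359875083066 255.47176861228803 188.31398628566328 [0.53  0.594 0.687] [[-1.0, -0.08, -0.01], [-0.06, 0.73, -0.68], [0.06, -0.68, -0.73]]
```

View pics/top0.png

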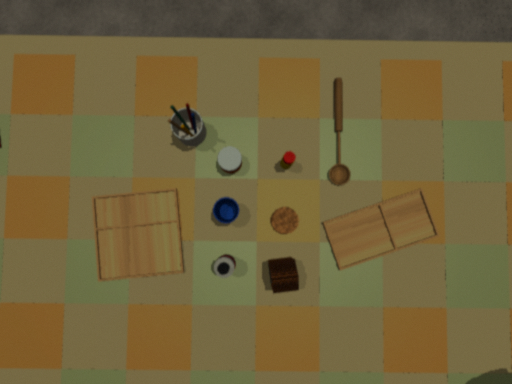

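View pics/side0.png

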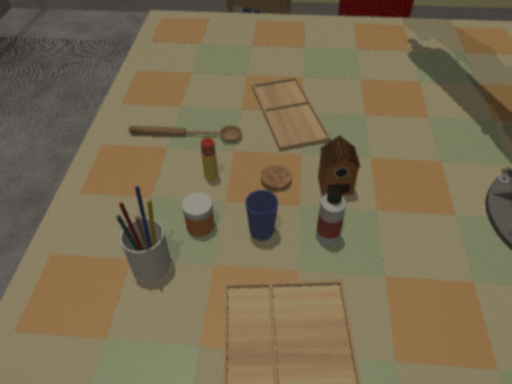

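The top view shows the square tray at (139,235), with its divider near row 226, so the narrow bay is on the far (+x) side. The long tray is at (380,228), with its smaller bay to the right. The stock is the lidded jar (230,160), glue stick (289,159), beaker (227,210), coaster (284,220), bottle (224,267) and bird house (283,275).

```bash
cat > h.py <<'E'
import cv2,numpy as np
def cam(c):
    return cv2.Rodrigues(np.array(c["rvec"]))[0],np.array(c["tvec"]).ravel()
def cloud(c):
    R,t=cam(c); v,u=np.mgrid[:384,:512]; d=c["depth"].astype(float)
    p=np.stack([(u-c["cx"])/c["fx"]*d,(v-c["cy"])/c["fy"]*d,d],-1)
    return (p-t)@R
def ray(c,uv,z):
    R,t=cam(c); o=-R.T@t; d=R.T@np.array([(uv[0]-c["cx"])/c["fx"],(uv[1]-c["cy"])/c["fy"],1.]); return o+d*(z-o[2])/d[2]
E
python3 - <<'E'
from h import *
c=dict(np.load("top0.npz")); P=cloud(c); z=P[...,2]
print("table z",np.percentile(z[290:330,100:400],[5,50,95]).round(4))
m=((z>.009)&(c["depth"]>0)).astype(np.uint8)
n,l,st,ce=cv2.connectedComponentsWithStats(m)
for i in range(1,n):
    if st[i,4]<25: continue
    q=P[l==i]; top=q[q[:,2]>q[:,2].max()-.012]
    print(i,st[i].tolist(),"zmax %.3f"%q[:,2].max(),"top mean",top.mean(0).round(4),"topext",np.ptp(top,0).round(3),"all ext",np.ptp(q,0).round(3))
big=cv2.resize(c["image"][180:290,80:450,::-1],None,fx=2.1,fy=2.1,interpolation=cv2.INTER_CUBIC)
hm=cv2.resize(np.clip(z[180:290,80:450]*1000*12,0,255).astype(np.uint8),None,fx=2.1,fy=2.1,interpolation=0)
cv2.imwrite("pics/z0.png",np.vstack([np.clip(big*1.8,0,255).astype(np.uint8),cv2.cvtColor(hm,cv2.COLOR_GRAY2BGR)]))
E
```

```text
table z [-0.0034 -0.0005  0.0025]
1 [329, 77, 22, 108, 655] zmax 0.023 top mean [ 0.7902 -0.1957  0.016 ] topext [0.259 0.051 0.012] all ext [0.259 0.051 0.014]
2 [168, 103, 38, 43, 915] zmax 0.177 top mean [0.7496 0.1409 0.1718] topext [0.03  0.049 0.011] all ext [0.072 0.07  0.168]
3 [218, 146, 24, 27, 514] zmax 0.069 top mean [0.6906 0.0617 0.0642] topext [0.053 0.052 0.012] all ext [0.053 0.052 0.06 ]
4 [280, 151, 16, 18, 196] zmax 0.098 top mean [ 0.69   -0.0699  0.0943] topext [0.024 0.026 0.011] all ext [0.026 0.027 0.089]
7 [137, 189, 30, 5, 60] zmax 0.015 top mean [0.617  0.249  0.0114] topext [0.01  0.068 0.006] all ext [0.01  0.068 0.006]
8 [93, 188, 91, 93, 649] zmax 0.018 top mean [0.4941 0.2665 0.0113] topext [0.218 0.215 0.009] all ext [0.218 0.215 0.009]
9 [323, 188, 117, 82, 795] zmax 0.017 top mean [ 0.537  -0.3019  0.012 ] topext [0.194 0.274 0.008] all ext [0.194 0.274 0.008]
10 [92, 192, 44, 23, 121] zmax 0.015 top mean [0.6    0.3493 0.0111] topext [0.053 0.101 0.006] all ext [0.053 0.101 0.006]
11 [213, 197, 26, 26, 302] zmax 0.089 top mean [0.5737 0.0685 0.0834] topext [0.055 0.055 0.012] all ext [0.055 0.055 0.08 ]
16 [271, 206, 27, 27, 565] zmax 0.019 top mean [ 0.5541 -0.0678  0.0135] topext [0.061 0.062 0.01 ] all ext [0.061 0.062 0.01 ]
53 [214, 254, 22, 24, 390] zmax 0.123 top mean [0.4506 0.0677 0.119 ] topext [0.023 0.023 0.012] all ext [0.044 0.043 0.113]
54 [268, 257, 31, 36, 931] zmax 0.115 top mean [ 0.4331 -0.0619  0.1079] topext [0.03  0.057 0.012] all ext [0.074 0.064 0.105]
```

View pics/z0.png

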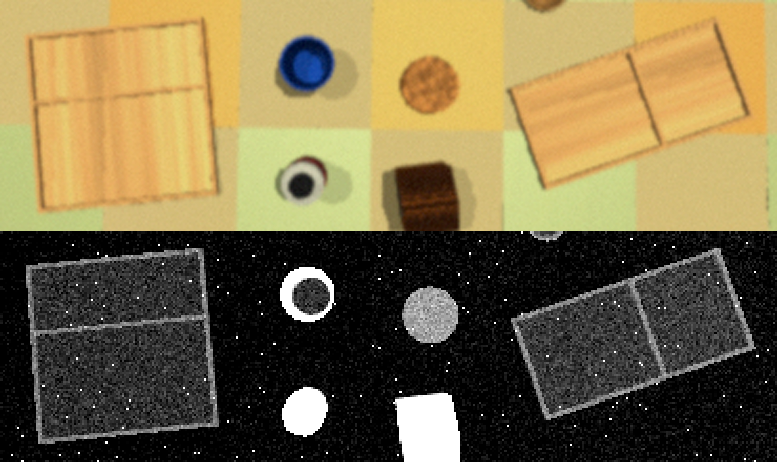

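The enlarged view confirms both dividers, with the narrow bay on the far side and the small bay on the right. The bird house ridge runs left to right, along world y. Next I'll fit the trays and the house yaw.

```bash
python3 - <<'E'
from h import *
from scipy.optimize import least_squares
c=dict(np.load("top0.npz")); P=cloud(c); z=P[...,2]
s=dict(np.load("side0.npz")); S=cloud(s)
m=(z>.002).astype(np.uint8); m=cv2.medianBlur(m,5)
n,l,st,ce=cv2.connectedComponentsWithStats(m)
for i in range(1,n):
    if st[i,4]<2500: continue
    q=P[l==i][:,:2].astype(np.float32); rc=cv2.minAreaRect(q*1000); print("tray",np.round(rc[0],1),np.round(rc[1],1),round(rc[2],2),"px",st[i].tolist())
    cnt=cv2.findContours((l==i).astype(np.uint8),0,1)[0][0]
    rp=cv2.minAreaRect(cnt); b=cv2.boxPoints(rp); print("  corners ray z=.008",[ray(c,x,.008)[:2].round(4).tolist() for x in b])
# circle fits to sides (known radius) in each cloud
def circ(C,x0,z0,z1,R,rr):
    q=C[(np.hypot(*(C[...,:2]-x0).transpose(2,0,1))<rr)&(C[...,2]>z0)&(C[...,2]<z1)]
    f=least_squares(lambda p:np.hypot(q[:,0]-p[0],q[:,1]-p[1])-R(q[:,2]),x0,loss="soft_l1",f_scale=.002)
    return f.x.round(4),len(q),np.abs(f.fun).mean().round(4)
print("jar side",circ(S,[.69,.062],.01,.045,lambda z:.027,.045))
print("beaker side",circ(S,[.574,.0685],.01,.08,lambda z:.023+.006*z/.085,.045))
print("bottle side",circ(S,[.45,.068],.01,.09,lambda z:.022,.045))
for nm,C in(("top",P),("side",S)):
  for o,x0,z0 in(("jar",[.69,.062],.058),("coaster",[.554,-.068],.009),("cap",[.45,.068],.113),("glue",[.69,-.07],.085)):
    q=C[(np.hypot(*(C[...,:2]-x0).transpose(2,0,1))<.05)&(C[...,2]>z0)&(C[...,2]<z0+.013)][:,:2].astype(np.float32)
    e=cv2.minEnclosingCircle(q*1000); print(nm,o,np.round(e[0],1),round(e[1],1),q.mean(0).round(4))
  q=C[(np.hypot(*(C[...,:2]-[.433,-.065]).transpose(2,0,1))<.06)&(C[...,2]>.07)]
  e=cv2.minAreaRect((q[:,:2]*1000).astype(np.float32)); print(nm,"house",np.round(e[0],1),np.round(e[1],1),round(e[2],1))
  q=q[q[:,2]>.104]; w=np.linalg.svd(q[:,:2]-q[:,:2].mean(0))[2][0]; print(" ridge",q.mean(0).round(4),np.ptp(q,0).round(3),"dir deg",np.degrees(np.arctan2(w[1],w[0])).round(1))
  q=C[(C[...,2]<.003)&(C[...,2]>-.02)&(C[...,0]>.3)]; print(" tablez",np.median(q[:,2]).round(4))
E
```

```text
tray [ 517.7 -216. ] [150.5 438.2] 13.09 px [323, 187, 117, 83, 5563]
  corners ray z=.008 [[0.5515, -0.1564], [0.6408, -0.3981], [0.5212, -0.439], [0.4337, -0.199]]
tray [525.3 199.1] [203.7 370.5] 6.53 px [92, 188, 92, 93, 7362]
  corners ray z=.008 [[0.6067, 0.3925], [0.627, 0.1874], [0.4244, 0.1652], [0.405, 0.3674]]
jar side (array([0.687 , 0.0636]), 341, np.float64(0.0006))
beaker side (array([0.569 , 0.0698]), 1061, np.float64(0.0016))
bottle side (array([0.446 , 0.0702]), 705, np.float64(0.0006))
top jar [690.7  61.9] 27.3 [0.6907 0.0618]
top coaster [554.1 -68. ] 31.8 [ 0.5541 -0.0678]
top cap [450.2  68. ] 12.1 [0.4504 0.0679]
top glue [690.1 -70. ] 13.5 [ 0.6898 -0.0698]
top house [432.1 -61.1] [69.4 56.7] 7.4
 ridge [ 0.4331 -0.0617  0.1086] [0.026 0.057 0.011] dir deg 98.0
 tablez -0.0005
side jar [686.9  64.9] 28.5 [0.6862 0.0669]
side coaster [549.7 -64.9] 33.2 [ 0.5494 -0.0629]
side cap [446.1  71.1] 12.7 [0.4466 0.0725]
side glue [685.6 -67.3] 13.8 [ 0.6852 -0.0652]
side house [427.7 -58.8] [68.9 62.2] 7.3
 ridge [ 0.4288 -0.0559  0.1083] [0.028 0.061 0.009] dir deg 98.2
 tablez -0.0008
```

Request:
{"method": "apply_moves", "body": {
  "targets": [
    [[0.25, -0.25, 0], [0, 0, 0.1]],
    [[0.5, -0.5, 0], [0, 0, 0.2]],
    [[0.75, -0.75, 0], [0, 0, 0.3]],
    [[1, -1, 0], [0, 0, 0.382]],
    [[1, -1, 0], [0, 0, 0.382]]
  ],
  "fingers": 1
}}

```text
time_s: 0.72
tool_pos: [0.2669, -0.5178, 0.4047]
ee_rot: [-3.141, -0.004, -0.001]
force: [-0.4, -0.9, -0.4]
opening: 1.004
grasp_force: 0.0
```

Request:
{"method": "apply_moves", "body": {
  "targets": [
    [[0.35, -0.5, 0], [0, 0, 0]],
    [[0.7, -1, 0], [0, 0, 0]]
  ]
}}

```text
time_s: 0.98
tool_pos: [0.3355, -0.4194, 0.4045]
ee_rot: [3.142, -0.003, -0.0]
force: [1.7, -1.1, -0.3]
opening: 0.999
grasp_force: 0.0
```

Request:
{"method": "apply_moves", "body": {
  "targets": [
    [[0.35, -0.5, 0], [0, 0, 0]],
    [[0.7, -1, 0], [0, 0, 0]]
  ]
}}

```text
time_s: 1.23
tool_pos: [0.406, -0.3189, 0.4048]
ee_rot: [3.141, -0.001, 0.0]
force: [0.4, -1.2, 0.2]
opening: 0.996
grasp_force: 0.0
```

Request:
{"method": "apply_moves", "body": {
  "targets": [
    [[0.35, -0.5, 0], [0, 0, 0]],
    [[0.7, -1, 0], [0, 0, 0]]
  ]
}}

```text
time_s: 1.48
tool_pos: [0.4762, -0.219, 0.4048]
ee_rot: [3.141, -0.001, 0.0]
force: [0.8, -0.3, -0.5]
opening: 0.995
grasp_force: 0.0
```

Request:
{"method": "apply_moves", "body": {
  "targets": [
    [[0.35, -0.5, 0], [0, 0, 0]],
    [[0.7, -1, 0.5], [0, 0, 0]],
    [[0.7, -1, 0.5], [0, 0, 0]],
    [[0.7, -1, 0.5], [0, 0, 0]]
  ]
}}

```text
time_s: 1.98
tool_pos: [0.5456, -0.1201, 0.3539]
ee_rot: [-3.141, -0.001, 0.003]
force: [-0.7, -0.2, 0.4]
opening: 1.002
grasp_force: 0.0
```

Request:
{"method": "apply_moves", "body": {
  "targets": [
    [[0.03, -0.27, 0.1], [0, 0, 0]],
    [[0.06, -0.53, 0.3], [0, 0, 0]],
    [[0.06, -0.53, 0.3], [0, 0, 0]],
    [[0.06, -0.53, 0.3], [0, 0, 0]]
  ]
}}

```text
time_s: 2.48
tool_pos: [0.5514, -0.0688, 0.3257]
ee_rot: [3.141, -0.004, 0.001]
force: [0.1, -0.4, 0.5]
opening: 0.998
grasp_force: 0.0
```

```bash
python3 - <<'E'
from rig import r
from h import *
c=r.read_camera("wrist"); cv2.imwrite("pics/w1.png",c["image"][:,:,::-1])
R,t=cam(c); print("cam at",(-R.T@t).round(3),np.round(R,2).tolist(),r.observe()["tool_pos"])
P=cloud(c); z=P[...,2]
q=P[(z>.008)&(z<.02)&(c["depth"]>.05)&(np.hypot(*(P[...,:2]-[.552,-.067]).transpose(2,0,1))<.045)]
print(len(q)); 
if len(q)>20:
  e=cv2.minEnclosingCircle((q[:,:2]*1000).astype(np.float32)); print(np.round(e[0],1),e[1],q.mean(0).round(4))
E
```

```text
cam at [ 0.626 -0.069  0.295] [[-0.0, -1.0, -0.0], [-0.95, 0.0, 0.3], [-0.3, 0.0, -0.95]] [ 0.55144375 -0.0687588   0.3257244 ]
3609
[549.1 -65.2] 31.880741119384766 [ 0.5503 -0.0653  0.0138]
```

View pics/w1.png

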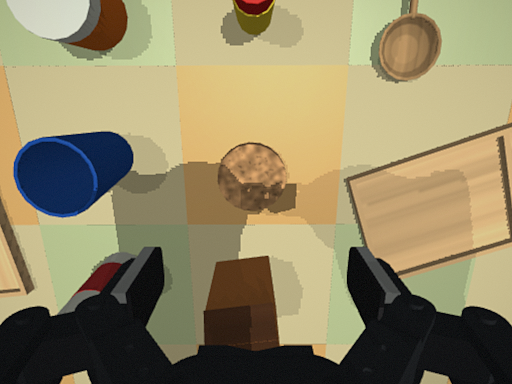

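The wrist view puts the coaster at (253,175), centred between the fingers, at about (.550,-.066). Both cameras agree to 2 mm, so I'm descending.

Request:
{"method": "apply_moves", "body": {
  "targets": [
    [[-0.01, -0.03, 0.3], [0, 0, 0]],
    [[-0.01, -0.03, 0.6], [0, 0, 0]],
    [[-0.01, -0.03, 1], [0, 0, 0]]
  ]
}}

```text
time_s: 2.9
tool_pos: [0.551, -0.0655, 0.2253]
ee_rot: [3.141, -0.003, 0.005]
force: [0.3, -0.8, -0.6]
opening: 1.003
grasp_force: 0.0
```

Request:
{"method": "apply_moves", "body": {
  "targets": [
    [[0, 0, 0.15], [0, 0, 0]],
    [[0, 0, 0.3], [0, 0, 0]],
    [[0, 0, 0.42], [0, 0, 0]],
    [[0, 0, 0.48], [0, 0, 0]],
    [[0, 0, 0.48], [0, 0, 0]],
    [[0, 0, 0.48], [0, 0, 0]]
  ]
}}

```text
time_s: 3.65
tool_pos: [0.5507, -0.0639, 0.1772]
ee_rot: [-3.142, 0.0, -0.001]
force: [0.5, 0.1, 0.5]
opening: 0.999
grasp_force: 0.0
```

Request:
{"method": "apply_moves", "body": {
  "targets": [
    [[0, 0, 0], [0, 0, 0]],
    [[0, 0, 0], [0, 0, 0]],
    [[0, 0, 0], [0, 0, 0]],
    [[0, 0, 0], [0, 0, 0]],
    [[0, 0, 0], [0, 0, 0]],
    [[0, 0, 0], [0, 0, 0]],
    [[0, 0, 0], [0, 0, 0]],
    [[0, 0, 0], [0, 0, 0]]
  ],
  "fingers": -1
}}

```text
time_s: 4.65
tool_pos: [0.5506, -0.0639, 0.1777]
ee_rot: [3.141, -0.001, 0.001]
force: [-5.2, -0.2, 17.4]
opening: 0.708
grasp_force: 60.7
```

Request:
{"method": "apply_moves", "body": {
  "targets": [
    [[0, 0, -0.1], [0, 0, 0]],
    [[0, 0, -0.3], [0, 0, 0]],
    [[0, 0, -0.6], [0, 0, 0]],
    [[0, 0, -1], [0, 0, 0]],
    [[0, 0, -1], [0, 0, 0]],
    [[0, 0, -1], [0, 0, 0]]
  ]
}}

```text
time_s: 5.4
tool_pos: [0.5502, -0.0639, 0.2767]
ee_rot: [3.142, -0.001, 0.0]
force: [0.2, 1.1, -0.4]
opening: 0.706
grasp_force: 64.7
```

```bash
python3 - <<'E'
from rig import r
from h import *
c=r.read_camera("wrist"); cv2.imwrite("pics/w2.png",c["image"][:,:,::-1]); s=r.observe(); print(s["tool_pos"],s["opening"],s["grasp_force"],s["force"])
E
```

```text
[ 0.55012858 -0.06390339  0.27616927] 0.710259898227744 64.73103046417236 [ 0.21343562  0.43198769 -0.68562211]
```

View pics/w2.png

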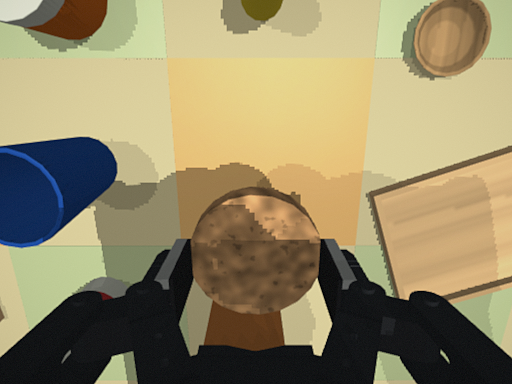

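The coaster is held level between the pads, centred near (256,250). I'll measure its offset from the tool.

```bash
python3 - <<'E'
from rig import r
from h import *
c=r.read_camera("wrist"); s=r.observe(); P=cloud(c); i=c["image"].astype(int)
m=(i[...,0]-i[...,2]>20)&(abs(P[...,2]-.113)<.012); m[:180]=0; m=cv2.morphologyEx(m.astype(np.uint8),2,np.ones((3,3)))
q=P[m>0]; e=cv2.minEnclosingCircle((q[:,:2]*1000).astype(np.float32)); A=np.c_[q[:,:2]-q[:,:2].mean(0),np.ones(len(q))]
print(len(q),np.round(e[0],1),e[1],q.mean(0).round(4),"slope",np.linalg.lstsq(A,q[:,2],rcond=None)[0].round(3),s["tool_pos"],"holes check z pct",np.percentile(q[:,2],[5,95]))
E
```

```text
13005 [548.5 -63.9] 32.331703186035156 [ 0.5516 -0.0636  0.1116] slope [-0.027  0.001  0.112] [ 0.55008419 -0.06387816  0.27588657] holes check z pct [0.11038867 0.11284259]
```

Request:
{"method": "apply_moves", "body": {
  "targets": [
    [[0, 0, -0.3], [0, 0, 0]],
    [[0, -0.2, -0.6], [0, 0, 0]],
    [[-0.1, -0.6, -0.6], [0, 0, 0]],
    [[-0.2, -1, -0.6], [0, 0, 0]]
  ]
}}

```text
time_s: 6.0
tool_pos: [0.5301, 0.037, 0.3362]
ee_rot: [-3.142, 0.001, 0.001]
force: [0.8, 0.3, -0.6]
opening: 0.705
grasp_force: 64.9
```

Request:
{"method": "apply_moves", "body": {
  "targets": [
    [[-0.1, -0.4, 0], [0, 0, 0]],
    [[-0.2, -0.8, 0], [0, 0, 0]],
    [[-0.2, -1, 0], [0, 0, 0]]
  ]
}}

```text
time_s: 6.38
tool_pos: [0.5095, 0.1383, 0.3359]
ee_rot: [-3.141, -0.004, 0.003]
force: [-0.1, 0.0, -0.8]
opening: 0.708
grasp_force: 64.9
```

Request:
{"method": "apply_moves", "body": {
  "targets": [
    [[-0.1, -0.4, 0], [0, 0, 0]],
    [[-0.2, -0.8, 0], [0, 0, 0]],
    [[-0.2, -1, 0], [0, 0, 0]],
    [[-0.2, -1, 0], [0, 0, 0]]
  ]
}}

```text
time_s: 6.88
tool_pos: [0.49, 0.2376, 0.3358]
ee_rot: [-3.142, -0.004, 0.002]
force: [0.6, -1.0, -0.4]
opening: 0.706
grasp_force: 64.9
```

Request:
{"method": "apply_moves", "body": {
  "targets": [
    [[-0.07, -0.2, 0], [0, 0, 0]],
    [[-0.13, -0.38, 0.2], [0, 0, 0]],
    [[-0.13, -0.38, 0.5], [0, 0, 0]],
    [[-0.13, -0.38, 0.5], [0, 0, 0]],
    [[-0.13, -0.38, 0.5], [0, 0, 0]]
  ]
}}

```text
time_s: 7.5
tool_pos: [0.478, 0.2736, 0.2873]
ee_rot: [3.141, -0.002, -0.0]
force: [0.4, -0.2, -0.1]
opening: 0.708
grasp_force: 65.0
```

```bash
python3 - <<'E'
from rig import r
from h import *
c=r.read_camera("wrist"); s=r.observe(); P=cloud(c); z=P[...,2]
cv2.imwrite("pics/w3.png",c["image"][:,:,::-1]); print(s["tool_pos"],s["opening"])
t=r.read_camera("top"); cv2.imwrite("pics/t3.png",t["image"][:,:,::-1])
E
```

```text
[0.47807961 0.2737084  0.28765622] 0.7037197357042521
```

View pics/w3.png

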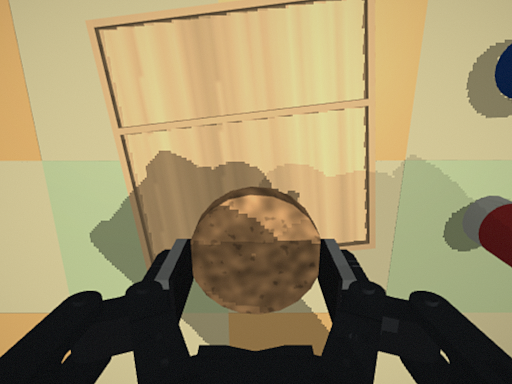

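```bash
python3 - <<'E'
from rig import r
from h import *
c=r.read_camera("wrist")
a=ray(c,(89,22),.012);b=ray(c,(373,247),.012); print(a.round(4),b.round(4),"c",((a+b)/2).round(4),"diag",np.linalg.norm(a-b).round(4))
for p in((119,132),(370,103)): print(ray(c,p,.012).round(4))
E
```

```text
[0.5988 0.3903 0.012 ] [0.4248 0.1733 0.012 ] c [0.5118 0.2818 0.012 ] diag 0.2782
[0.5228 0.3792 0.012 ]
[0.5442 0.1887 0.012 ]
```

Wrist rays put the tray centre within 3 mm of the top-view estimate. I'm lowering the coaster.

Request:
{"method": "apply_moves", "body": {
  "targets": [
    [[-0.02, -0.02, 0.3], [0, 0, 0]],
    [[-0.02, -0.02, 0.6], [0, 0, 0]],
    [[-0.02, -0.02, 0.8], [0, 0, 0]]
  ]
}}

```text
time_s: 8.02
tool_pos: [0.4757, 0.2759, 0.2063]
ee_rot: [-3.142, 0.001, -0.001]
force: [-0.0, -0.5, -0.2]
opening: 0.708
grasp_force: 65.0
```

Request:
{"method": "apply_moves", "body": {
  "targets": [
    [[0, 0, 0.1], [0, 0, 0]],
    [[0, 0, 0.18], [0, 0, 0]],
    [[0, 0, 0.23], [0, 0, 0]],
    [[0, 0, 0.23], [0, 0, 0]],
    [[0, 0, 0.23], [0, 0, 0]]
  ]
}}

```text
time_s: 8.65
tool_pos: [0.4757, 0.2762, 0.1842]
ee_rot: [-3.141, 0.001, -0.001]
force: [-0.3, 0.5, -1.7]
opening: 0.706
grasp_force: 65.0
```

Request:
{"method": "apply_moves", "body": {
  "targets": [
    [[0, 0, 0], [0, 0, 0]],
    [[0, 0, 0], [0, 0, 0]],
    [[0, 0, 0], [0, 0, 0]],
    [[0, 0, 0], [0, 0, 0]],
    [[0, 0, 0], [0, 0, 0]]
  ],
  "fingers": 1
}}

```text
time_s: 9.28
tool_pos: [0.4756, 0.2761, 0.1837]
ee_rot: [-3.142, 0.0, 0.0]
force: [0.3, 0.2, 1.1]
opening: 0.998
grasp_force: 0.0
```

Request:
{"method": "apply_moves", "body": {
  "targets": [
    [[0, 0, -0.2], [0, 0, 0]],
    [[0, 0, -0.5], [0, 0, 0]],
    [[0, 0, -1], [0, 0, 0]],
    [[0, 0, -1], [0, 0, 0]]
  ]
}}

```text
time_s: 9.78
tool_pos: [0.4764, 0.2768, 0.2872]
ee_rot: [-3.139, 0.001, -0.008]
force: [0.3, 0.2, 0.4]
opening: 1.0
grasp_force: 0.0
```

```bash
cat >> h.py <<'E'
def near(P,c,x0,rr,z0,z1):
    return P[(P[...,2]>z0)&(P[...,2]<z1)&(c["depth"]>.05)&(np.hypot(*(P[...,:2]-x0).transpose(2,0,1))<rr)]
E
python3 - <<'E'
from rig import r
from h import *
for n in("wrist","top","side"):
  c=r.read_camera(n); P=cloud(c); q=near(P,c,[.475,.275],.04,.0145,.024); print(n,len(q),q.mean(0).round(4),np.round(cv2.minEnclosingCircle((q[:,:2]*1000).astype(np.float32))[0],1))
  if n=="wrist": cv2.imwrite("pics/w4.png",c["image"][:,:,::-1])
E
```

```text
wrist 4815 [0.4756 0.2765 0.0188] [474.2 276.4]
top 251 [0.4932 0.2721 0.0179] [479.5 273. ]
side 982 [0.4795 0.2824 0.0185] [475.3 276.4]
```

View pics/w4.png

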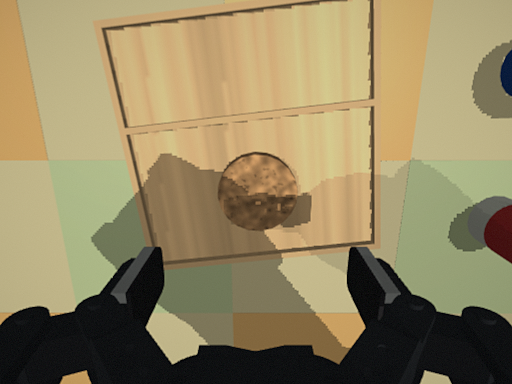

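The coaster lies centred in the wide bay at (258,190). Next, the beaker.

Request:
{"method": "apply_moves", "body": {
  "targets": [
    [[0.2, 0.4, -0.3], [0, 0, 0]],
    [[0.4, 0.8, -0.4], [0, 0, 0]],
    [[0.5, 1, -0.4], [0, 0, 0]]
  ]
}}

```text
time_s: 10.3
tool_pos: [0.5264, 0.1738, 0.3234]
ee_rot: [3.141, -0.004, -0.001]
force: [-0.3, -0.5, -0.3]
opening: 1.002
grasp_force: 0.0
```

Request:
{"method": "apply_moves", "body": {
  "targets": [
    [[0.2, 0.4, 0], [0, 0, 0]],
    [[0.4, 0.8, 0], [0, 0, 0]],
    [[0.45, 1, 0], [0, 0, 0]],
    [[0.45, 1, 0], [0, 0, 0]],
    [[0.45, 1, 0], [0, 0, 0]]
  ]
}}

```text
time_s: 10.92
tool_pos: [0.5701, 0.077, 0.323]
ee_rot: [-3.141, -0.001, 0.002]
force: [-0.2, 0.6, 0.0]
opening: 0.999
grasp_force: 0.0
```

```bash
python3 - <<'E'
from rig import r
from h import *
from scipy.optimize import least_squares
c=r.read_camera("wrist"); P=cloud(c); print(r.observe()["tool_pos"])
q=near(P,c,[.571,.0695],.045,.079,.092)
f=least_squares(lambda p:np.hypot(q[:,0]-p[0],q[:,1]-p[1])-.0275,[.571,.0695],loss="soft_l1",f_scale=.002); print(len(q),f.x.round(4),np.abs(f.fun).mean(),q[:,2].max(),np.round(cv2.minEnclosingCircle((q[:,:2]*1000).astype(np.float32)),1) if 0 else cv2.minEnclosingCircle((q[:,:2]*1000).astype(np.float32)))
for nm,x0,z in(("jar",[.688,.063],.055),("bottlecap",[.448,.069],.11)):
  q=near(P,c,x0,.045,z,z+.02)
  if len(q)>20: print(nm,len(q),cv2.minEnclosingCircle((q[:,:2]*1000).astype(np.float32)))
E
```

```text
[0.5701094  0.07723649 0.32322734]
1350 [0.5693 0.0692] 0.000958172685702244 0.08688793286792636 ((568.533935546875, 69.21055603027344), 28.987247467041016)
jar 4868 ((686.1255493164062, 64.56269836425781), 27.50832748413086)
```

Request:
{"method": "apply_moves", "body": {
  "targets": [
    [[-0.01, 0.08, 0.0], [0, 0, 0]],
    [[-0.01, 0.08, 0.3], [0, 0, 0]],
    [[-0.01, 0.08, 0.6], [0, 0, 0]],
    [[-0.01, 0.08, 0.8], [0, 0, 0]]
  ]
}}

```text
time_s: 11.48
tool_pos: [0.569, 0.0681, 0.2425]
ee_rot: [3.141, 0.0, -0.001]
force: [0.7, 0.4, 0.2]
opening: 1.005
grasp_force: 0.0
```

Request:
{"method": "apply_moves", "body": {
  "targets": [
    [[0, 0, 0.2], [0, 0, 0]],
    [[0, 0, 0.38], [0, 0, 0]],
    [[0, 0, 0.38], [0, 0, 0]],
    [[0, 0, 0.38], [0, 0, 0]]
  ]
}}

```text
time_s: 11.98
tool_pos: [0.5697, 0.0682, 0.2063]
ee_rot: [-3.141, 0.0, -0.001]
force: [-0.6, 0.7, -0.1]
opening: 1.001
grasp_force: 0.0
```

Request:
{"method": "apply_moves", "body": {
  "targets": [
    [[0, 0, 0], [0, 0, 0]],
    [[0, 0, 0], [0, 0, 0]],
    [[0, 0, 0], [0, 0, 0]],
    [[0, 0, 0], [0, 0, 0]],
    [[0, 0, 0], [0, 0, 0]],
    [[0, 0, 0], [0, 0, 0]],
    [[0, 0, 0], [0, 0, 0]],
    [[0, 0, 0], [0, 0, 0]]
  ],
  "fingers": -1
}}

```text
time_s: 12.98
tool_pos: [0.5699, 0.0684, 0.2069]
ee_rot: [-3.141, 0.0, -0.002]
force: [-2.6, -0.7, 12.0]
opening: 0.638
grasp_force: 57.4
```

Request:
{"method": "apply_moves", "body": {
  "targets": [
    [[0, 0, -0.2], [0, 0, 0]],
    [[0, 0, -0.5], [0, 0, 0]],
    [[0, 0, -0.8], [0, 0, 0]],
    [[0, 0, -0.8], [0, 0, 0]],
    [[0, 0, -0.8], [0, 0, 0]]
  ]
}}

```text
time_s: 13.6
tool_pos: [0.5693, 0.068, 0.2862]
ee_rot: [3.142, -0.001, 0.001]
force: [-0.4, -0.2, -0.9]
opening: 0.638
grasp_force: 60.2
```

```bash
python3 - <<'E'
from rig import r
from h import *
c=r.read_camera("wrist"); P=cloud(c); i=c["image"].astype(int); s=r.observe(); print(s["tool_pos"],s["opening"],s["grasp_force"])
m=(i[...,2]-i[...,0]>25); q=P[m&(c["depth"]>.05)]; zm=np.percentile(q[:,2],99.5); q=q[q[:,2]>zm-.006]
print(zm,len(q),cv2.minEnclosingCircle((q[:,:2]*1000).astype(np.float32)),np.ptp(q,0))
A=np.c_[q[:,:2]-q[:,:2].mean(0),np.ones(len(q))]; print(np.linalg.lstsq(A,q[:,2],rcond=None)[0].round(3))
cv2.imwrite("pics/w5.png",c["image"][:,:,::-1])
E
```

```text
[0.56922186 0.06798966 0.28561011] 0.6357256687560696 60.19738159332519
0.16504965505835847 2870 ((570.1426391601562, 68.18138885498047), 28.128948211669922) [0.0447988  0.05441566 0.03624555]
[0.038 0.016 0.163]
```

View pics/w5.png

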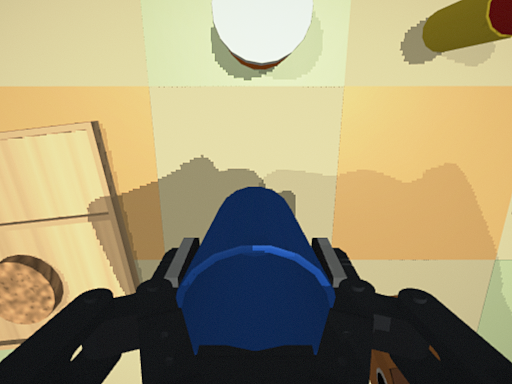

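The beaker is held upright and centred, with its rim near (256,250). I'm carrying it to the coaster.

Request:
{"method": "apply_moves", "body": {
  "targets": [
    [[-0.1, -0.3, -0.2], [0, 0, 0]],
    [[-0.25, -0.65, -0.3], [0, 0, 0]],
    [[-0.4, -1, -0.3], [0, 0, 0]]
  ]
}}

```text
time_s: 14.02
tool_pos: [0.529, 0.1691, 0.3158]
ee_rot: [-3.141, 0.001, 0.0]
force: [-0.5, 1.8, -1.1]
opening: 0.635
grasp_force: 60.3
```

Request:
{"method": "apply_moves", "body": {
  "targets": [
    [[-0.2, -0.4, 0], [0, 0, 0]],
    [[-0.4, -0.8, 0], [0, 0, 0]],
    [[-0.54, -1, 0], [0, 0, 0]],
    [[-0.54, -1, 0], [0, 0, 0]],
    [[-0.54, -1, 0], [0, 0, 0]]
  ]
}}

```text
time_s: 14.65
tool_pos: [0.4758, 0.2675, 0.3152]
ee_rot: [3.141, -0.001, -0.001]
force: [-0.4, 0.3, -0.3]
opening: 0.636
grasp_force: 60.3
```

```bash
python3 - <<'E'
from rig import r
s=r.observe(); print(s["tool_pos"],s["ee_rot"])
E
```

```text
[0.47580136 0.2674883  0.31523529] [ 3.14085505e+00 -1.03928061e-03 -1.12586776e-03]
```

Request:
{"method": "apply_moves", "body": {
  "targets": [
    [[-0.01, -0.085, 0.1], [0, 0, 0]],
    [[-0.01, -0.085, 0.3], [0, 0, 0]],
    [[-0.01, -0.085, 0.55], [0, 0, 0]],
    [[-0.01, -0.085, 0.75], [0, 0, 0]],
    [[-0.01, -0.085, 0.85], [0, 0, 0]],
    [[-0.01, -0.085, 0.89], [0, 0, 0]],
    [[-0.01, -0.085, 0.89], [0, 0, 0]],
    [[-0.01, -0.085, 0.89], [0, 0, 0]]
  ]
}}

```text
time_s: 15.65
tool_pos: [0.4747, 0.2768, 0.2273]
ee_rot: [-3.141, 0.001, -0.001]
force: [0.1, -0.4, -0.8]
opening: 0.637
grasp_force: 60.3
```

Request:
{"method": "apply_moves", "body": {
  "targets": [
    [[0, 0, 0], [0, 0, 0]],
    [[0, 0, 0], [0, 0, 0]],
    [[0, 0, 0], [0, 0, 0]],
    [[0, 0, 0], [0, 0, 0]],
    [[0, 0, 0], [0, 0, 0]]
  ],
  "fingers": 1
}}

```text
time_s: 16.27
tool_pos: [0.4745, 0.2766, 0.2267]
ee_rot: [-3.142, 0.0, 0.0]
force: [-0.2, -0.6, -0.7]
opening: 0.995
grasp_force: 0.0
```

Request:
{"method": "apply_moves", "body": {
  "targets": [
    [[0, 0, -0.2], [0, 0, 0]],
    [[0, 0, -0.5], [0, 0, 0]],
    [[0, 0, -1], [0, 0, 0]],
    [[0, 0, -1], [0, 0, 0]]
  ]
}}

```text
time_s: 16.77
tool_pos: [0.4753, 0.2773, 0.3303]
ee_rot: [-3.139, 0.001, -0.008]
force: [-0.0, 0.5, -0.1]
opening: 1.001
grasp_force: 0.0
```

```bash
python3 - <<'E'
from rig import r
from h import *
from scipy.optimize import least_squares
c=r.read_camera("wrist"); P=cloud(c); cv2.imwrite("pics/w6.png",c["image"][:,:,::-1]); print(r.observe()["tool_pos"])
q=near(P,c,[.475,.2765],.045,.095,.115); q=q[q[:,2]>.098]
f=least_squares(lambda p:np.hypot(q[:,0]-p[0],q[:,1]-p[1])-.0275,[.475,.2765],loss="soft_l1",f_scale=.002); print("rim",len(q),f.x.round(4),np.abs(f.fun).mean(),np.percentile(q[:,2],[50,98]),cv2.minEnclosingCircle((q[:,:2]*1000).astype(np.float32)))
q=near(P,c,[.475,.2765],.045,.0145,.022); 
f=least_squares(lambda p:np.hypot(q[:,0]-p[0],q[:,1]-p[1]).clip(.032)-.032,[.475,.2765]); print("coaster",len(q),f.x.round(4),cv2.minEnclosingCircle((q[:,:2]*1000).astype(np.float32)))
E
```

```text
[0.4748481  0.27680282 0.32834547]
rim 1513 [0.4738 0.2774] 0.0009534947449298827 [0.10333012 0.10486604] ((473.0004577636719, 277.4904479980469), 29.055055618286133)
coaster 1052 [0.475  0.2765] ((474.6591796875, 276.42620849609375), 31.816293716430664)
```

View pics/w6.png

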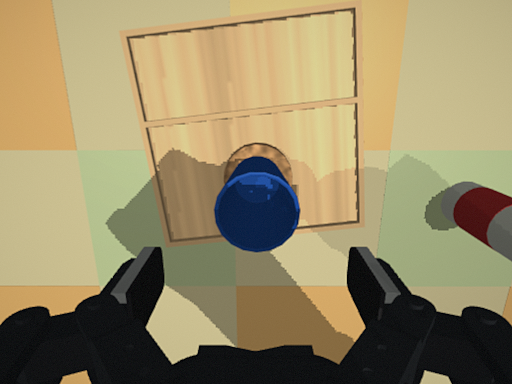

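The beaker stands on the coaster, centred within 2 mm, with its rim at 0.104 m. Next, the bottle.

Request:
{"method": "apply_moves", "body": {
  "targets": [
    [[-0.05, 0.4, 0], [0, 0, 0]],
    [[-0.1, 0.8, 0], [0, 0, 0]],
    [[-0.14, 1, 0], [0, 0, 0]]
  ]
}}

```text
time_s: 17.2
tool_pos: [0.46, 0.1744, 0.3257]
ee_rot: [3.14, -0.003, -0.003]
force: [0.3, 0.2, 0.2]
opening: 1.003
grasp_force: 0.0
```

Request:
{"method": "apply_moves", "body": {
  "targets": [
    [[-0.05, 0.4, 0], [0, 0, 0]],
    [[-0.1, 0.8, 0], [0, 0, 0]],
    [[-0.14, 1, 0], [0, 0, 0]],
    [[-0.14, 1, 0], [0, 0, 0]],
    [[-0.14, 1, 0], [0, 0, 0]]
  ]
}}

```text
time_s: 17.82
tool_pos: [0.4465, 0.0772, 0.3264]
ee_rot: [-3.141, -0.0, 0.001]
force: [0.4, 0.5, 0.4]
opening: 1.004
grasp_force: 0.0
```

```bash
python3 - <<'E'
from rig import r
from h import *
c=r.read_camera("wrist"); P=cloud(c); print(r.observe()["tool_pos"])
for z0,z1 in((.112,.128),(.02,.095)):
  q=near(P,c,[.448,.069],.045,z0,z1)
  if len(q)>10: print(len(q),cv2.minEnclosingCircle((q[:,:2]*1000).astype(np.float32)),q[:,2].max())
E
```

```text
[0.44655026 0.07745585 0.32643033]
1339 ((445.53594970703125, 70.72362518310547), 12.717850685119629) 0.12182352308068879
1098 ((445.625732421875, 70.78305053710938), 22.19283103942871) 0.09495939441514105
```

Request:
{"method": "apply_moves", "body": {
  "targets": [
    [[0, 0.07, 0], [0, 0, 0]],
    [[0, 0.07, 0.3], [0, 0, 0]],
    [[0, 0.07, 0.6], [0, 0, 0]],
    [[0, 0.07, 0.8], [0, 0, 0]],
    [[0, 0.07, 0.9], [0, 0, 0]],
    [[0, 0.07, 0.9], [0, 0, 0]],
    [[0, 0.07, 0.9], [0, 0, 0]]
  ]
}}

```text
time_s: 18.75
tool_pos: [0.4468, 0.0697, 0.2374]
ee_rot: [-3.141, 0.0, -0.002]
force: [-0.1, -0.0, -0.1]
opening: 0.999
grasp_force: 0.0
```

Request:
{"method": "apply_moves", "body": {
  "targets": [
    [[0, 0, 0], [0, 0, 0]],
    [[0, 0, 0], [0, 0, 0]],
    [[0, 0, 0], [0, 0, 0]],
    [[0, 0, 0], [0, 0, 0]],
    [[0, 0, 0], [0, 0, 0]],
    [[0, 0, 0], [0, 0, 0]],
    [[0, 0, 0], [0, 0, 0]],
    [[0, 0, 0], [0, 0, 0]],
    [[0, 0, 0], [0, 0, 0]]
  ],
  "fingers": -1
}}

```text
time_s: 19.88
tool_pos: [0.4467, 0.0698, 0.2373]
ee_rot: [-3.141, 0.0, -0.001]
force: [-0.6, 0.1, 8.8]
opening: 0.5
grasp_force: 59.9
```

Request:
{"method": "apply_moves", "body": {
  "targets": [
    [[0, 0, -0.2], [0, 0, 0]],
    [[0, 0, -0.5], [0, 0, 0]],
    [[0, 0, -0.8], [0, 0, 0]],
    [[0, 0, -1], [0, 0, 0]],
    [[0, 0, -1], [0, 0, 0]],
    [[0, 0, -1], [0, 0, 0]]
  ]
}}

```text
time_s: 20.62
tool_pos: [0.4462, 0.0695, 0.336]
ee_rot: [3.141, -0.001, -0.001]
force: [-0.8, -1.0, -1.7]
opening: 0.498
grasp_force: 61.4
```

```bash
python3 - <<'E'
from rig import r
from h import *
c=r.read_camera("side"); P=cloud(c); s=r.observe(); print(s["tool_pos"],s["force"])
for z in(.11,.13,.15,.17):
  q=near(P,c,s["tool_pos"][:2],.027,z-.01,z+.01); 
  if len(q): print(z,len(q),q.mean(0).round(4),(q.max(0)[0]+q.min(0)[0])/2)
E
```

```text
[0.44618103 0.06952227 0.33584844] [ 1.03216406 -0.00815684 -2.44046918]
0.11 198 [0.448 0.087 0.11 ] 0.445809359136063
0.13 215 [0.448  0.0874 0.13  ] 0.4455690851332783
0.15 228 [0.4485 0.0865 0.1493] 0.44581170478174725
0.17 113 [0.4552 0.0833 0.1688] 0.4455908909438936
```

Request:
{"method": "apply_moves", "body": {
  "targets": [
    [[0.2, -0.3, 0], [0, 0, 0]],
    [[0.45, -0.65, 0], [0, 0, 0]],
    [[0.65, -1, 0], [0, 0, 0]]
  ]
}}

```text
time_s: 21.05
tool_pos: [0.5122, 0.1705, 0.3356]
ee_rot: [3.141, -0.001, -0.002]
force: [0.4, -0.1, -1.9]
opening: 0.498
grasp_force: 61.5
```

Request:
{"method": "apply_moves", "body": {
  "targets": [
    [[0.25, -0.4, 0], [0, 0, 0]],
    [[0.5, -0.8, 0], [0, 0, 0]],
    [[0.62, -1, 0], [0, 0, 0]],
    [[0.62, -1, 0], [0, 0, 0]],
    [[0.62, -1, 0], [0, 0, 0]]
  ]
}}

```text
time_s: 21.68
tool_pos: [0.5732, 0.269, 0.3356]
ee_rot: [3.141, -0.001, -0.003]
force: [-0.2, 0.1, -1.9]
opening: 0.499
grasp_force: 61.5
```

Request:
{"method": "apply_moves", "body": {
  "targets": [
    [[0, -0.17, 0], [0, 0, 0]],
    [[0, -0.17, 0.25], [0, 0, 0]],
    [[0, -0.17, 0.5], [0, 0, 0]],
    [[0, -0.17, 0.5], [0, 0, 0]],
    [[0, -0.17, 0.5], [0, 0, 0]]
  ]
}}

```text
time_s: 22.3
tool_pos: [0.5737, 0.287, 0.2878]
ee_rot: [-3.141, 0.0, -0.001]
force: [0.7, 0.8, -1.7]
opening: 0.493
grasp_force: 61.4
```

Request:
{"method": "apply_moves", "body": {
  "targets": [
    [[0, 0, 0.15], [0, 0, 0]],
    [[0, 0, 0.3], [0, 0, 0]],
    [[0, 0, 0.4], [0, 0, 0]],
    [[0, 0, 0.445], [0, 0, 0]],
    [[0, 0, 0.445], [0, 0, 0]],
    [[0, 0, 0.445], [0, 0, 0]]
  ]
}}

```text
time_s: 23.05
tool_pos: [0.5737, 0.2866, 0.2425]
ee_rot: [-3.141, 0.001, -0.001]
force: [0.1, -0.5, 2.6]
opening: 0.499
grasp_force: 61.9
```

Request:
{"method": "apply_moves", "body": {
  "targets": [
    [[0, 0, 0], [0, 0, 0]],
    [[0, 0, 0], [0, 0, 0]],
    [[0, 0, 0], [0, 0, 0]],
    [[0, 0, 0], [0, 0, 0]],
    [[0, 0, 0], [0, 0, 0]],
    [[0, 0, 0], [0, 0, 0]]
  ],
  "fingers": 1
}}

```text
time_s: 23.8
tool_pos: [0.5736, 0.2866, 0.2422]
ee_rot: [-3.142, 0.0, 0.0]
force: [-0.4, -0.0, -0.5]
opening: 0.996
grasp_force: 0.0
```

Request:
{"method": "apply_moves", "body": {
  "targets": [
    [[0, 0, -0.2], [0, 0, 0]],
    [[0, 0, -0.5], [0, 0, 0]],
    [[0, 0, -1], [0, 0, 0]],
    [[0, 0, -1], [0, 0, 0]]
  ]
}}

```text
time_s: 24.3
tool_pos: [0.5743, 0.2874, 0.3478]
ee_rot: [-3.138, 0.001, -0.01]
force: [0.1, -0.4, 0.6]
opening: 1.004
grasp_force: 0.0
```

```bash
python3 - <<'E'
from rig import r
from h import *
c=r.read_camera("wrist"); P=cloud(c); print(r.observe()["tool_pos"])
for z0,z1 in((.117,.133),(.03,.099)):
  q=near(P,c,[.5725,.287],.04,z0,z1)
  if len(q)>10: print(len(q),cv2.minEnclosingCircle((q[:,:2]*1000).astype(np.float32)),q[:,2].max())
c=r.read_camera("top"); P=cloud(c)
for nm,x in(("bottle",[.575,.286]),("beaker",[.478,.275])):
  q=near(P,c,x,.04,.1,.135); 
  if len(q):print(nm,cv2.minEnclosingCircle((q[:,:2]*1000).astype(np.float32)),q[:,2].max())
E
```

```text
[0.57388334 0.28688803 0.34541287]
1134 ((572.3841552734375, 287.94281005859375), 12.614856719970703) 0.12681440698990046
858 ((577.17578125, 287.7429504394531), 21.459096908569336) 0.09891365039872684
bottle ((562.690185546875, 283.7024841308594), 16.00506591796875) 0.12465399552277606
beaker ((477.4134826660156, 274.2569580078125), 28.754751205444336) 0.10682093638303619
```

Request:
{"method": "apply_moves", "body": {
  "targets": [
    [[0.1, 0.3, -0.4], [0, 0, 0]],
    [[0.3, 0.7, -0.4], [0, 0, 0]],
    [[0.5, 1, -0.4], [0, 0, 0]]
  ]
}}

```text
time_s: 24.78
tool_pos: [0.6239, 0.1848, 0.3821]
ee_rot: [3.141, -0.001, -0.001]
force: [0.2, -0.0, -0.3]
opening: 1.005
grasp_force: 0.0
```

Request:
{"method": "apply_moves", "body": {
  "targets": [
    [[0.3, 0.5, 0], [0, 0, 0]],
    [[0.62, 1, 0], [0, 0, 0]],
    [[0.62, 1, 0], [0, 0, 0]]
  ]
}}

```text
time_s: 25.15
tool_pos: [0.6872, 0.0808, 0.3807]
ee_rot: [3.139, -0.011, -0.002]
force: [0.0, 1.8, 0.2]
opening: 1.003
grasp_force: 0.0
```

Request:
{"method": "apply_moves", "body": {
  "targets": [
    [[0, 0.1, 0], [0, 0, -0.2]],
    [[0, 0.22, 0], [0, 0, -0.4]],
    [[0, 0.22, 0], [0, 0, -0.6]],
    [[0, 0.22, 0], [0, 0, -0.8]],
    [[0, 0.22, 0], [0, 0, -1]],
    [[0, 0.22, 0], [0, 0, -1]],
    [[0, 0.22, 0], [0, 0, -1]]
  ]
}}

```text
time_s: 26.02
tool_pos: [0.6853, 0.0647, 0.3819]
ee_rot: [-2.904, -1.197, 0.001]
force: [0.6, 0.6, 0.4]
opening: 1.0
grasp_force: 0.0
```

```bash
python3 - <<'E'
from rig import r
from h import *
from scipy.spatial.transform import Rotation as Ro
c=r.read_camera("wrist"); P=cloud(c); s=r.observe(); print(s["tool_pos"],Ro.from_rotvec(s["ee_rot"]).as_matrix().round(3).tolist(),s["joint_pos"].round(2))
q=near(P,c,[.687,.064],.045,.055,.075); print(len(q),cv2.minEnclosingCircle((q[:,:2]*1000).astype(np.float32)))
q=near(P,c,[.748,.142],.06,.08,.2); print("pot",len(q),q.min(0),q.max(0))
cv2.imwrite("pics/w7.png",c["image"][:,:,::-1])
E
```

```text
[0.68536537 0.06474239 0.38197824] [[0.709, 0.705, -0.0], [0.705, -0.709, 0.0], [-0.0, -0.0, -1.0]] [ 0.15  0.51 -0.48  1.57  0.25  1.13 -1.17]
2632 ((686.4193115234375, 64.46133422851562), 27.629478454589844)
pot 2498 [0.72303973 0.1236055  0.08002437] [0.79324008 0.19292178 0.17824606]
```

View pics/w7.png

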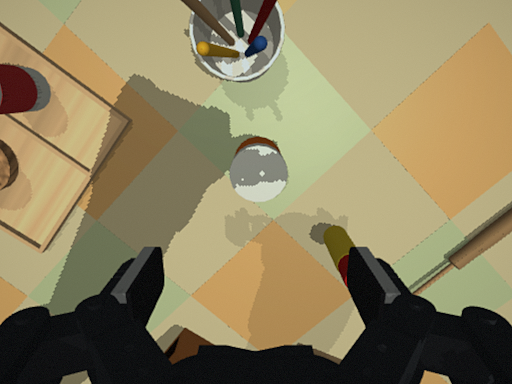

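The jar is at (258,170), with the pot beyond it in the direction of the wrist camera. I'll turn the camera side away from the pot before descending.

Request:
{"method": "apply_moves", "body": {
  "targets": [
    [[0, 0, 0], [0, 0, -0.22]],
    [[0, 0, 0], [0, 0, -0.44]],
    [[0, 0, 0], [0, 0, -0.66]],
    [[0, 0, 0], [0, 0, -0.88]],
    [[0, 0, 0], [0, 0, -1]]
  ]
}}

```text
time_s: 26.7
tool_pos: [0.6854, 0.0647, 0.3821]
ee_rot: [-2.219, -2.223, 0.0]
force: [0.1, 0.2, -0.5]
opening: 0.999
grasp_force: 0.0
```

Request:
{"method": "apply_moves", "body": {
  "targets": [
    [[0, 0, 0], [0, 0, -0.22]],
    [[0, 0, 0], [0, 0, -0.44]],
    [[0, 0, 0], [0, 0, -0.66]],
    [[0, 0, 0], [0, 0, -0.88]],
    [[0, 0, 0], [0, 0, -1]]
  ]
}}

```text
time_s: 27.32
tool_pos: [0.6855, 0.0646, 0.3821]
ee_rot: [-1.199, -2.903, 0.0]
force: [-0.1, -0.6, 0.1]
opening: 0.997
grasp_force: 0.0
```

Request:
{"method": "apply_moves", "body": {
  "targets": [
    [[0, 0, 0], [0, 0, -0.22]],
    [[0, 0, 0], [0, 0, -0.44]],
    [[0, 0, 0], [0, 0, -0.66]],
    [[0, 0, 0], [0, 0, -0.88]],
    [[0, 0, 0], [0, 0, -1]],
    [[0, 0, 0], [0, 0, -1]],
    [[0, 0, 0], [0, 0, -1]]
  ]
}}

```text
time_s: 28.2
tool_pos: [0.6855, 0.0646, 0.3822]
ee_rot: [-0.005, -3.141, 0.0]
force: [0.0, -0.3, 0.0]
opening: 0.999
grasp_force: 0.0
```

```bash
python3 - <<'E'
from rig import r
from h import *
from scipy.spatial.transform import Rotation as Ro
s=r.observe(); print(s["tool_pos"],Ro.from_rotvec(s["ee_rot"]).as_matrix().round(3).tolist(),s["joint_pos"].round(2))
for n in("top","side"):
  c=dict(np.load(n+"0.npz")); P=cloud(c); 
  for a,b in((.08,.096),(.11,.2),(.02,.08)):
    q=near(P,c,[.745,.145],.07,a,b); print(n,a,b,len(q),q.min(0).round(3),q.max(0).round(3),cv2.minEnclosingCircle((q[:,:2]*1000).astype(np.float32)))
c=r.read_camera("wrist"); P=cloud(c); q=near(P,c,[.686,.064],.045,.055,.075); print(len(q),cv2.minEnclosingCircle((q[:,:2]*1000).astype(np.float32)))
E
```

```text
[0.68547634 0.06464763 0.3821576 ] [[-1.0, 0.003, -0.0], [0.003, 1.0, -0.0], [0.0, -0.0, -1.0]] [ 0.46  0.65 -0.98  1.55  0.56  1.24  0.96]
top 0.08 0.096 206 [0.727 0.122 0.08 ] [0.798 0.192 0.095] ((762.4899291992188, 156.79103088378906), 36.129058837890625)
top 0.11 0.2 179 [0.734 0.128 0.112] [0.789 0.182 0.177] ((762.2647705078125, 156.52691650390625), 29.3122501373291)
top 0.02 0.08 427 [0.727 0.121 0.02 ] [0.796 0.19  0.08 ] ((761.923095703125, 156.33413696289062), 35.19911193847656)
side 0.08 0.096 500 [0.723 0.124 0.08 ] [0.796 0.196 0.096] ((759.0357666015625, 160.07513427734375), 36.7344856262207)
side 0.11 0.2 603 [0.73  0.131 0.11 ] [0.785 0.186 0.177] ((757.9447021484375, 159.95481872558594), 29.46757698059082)
side 0.02 0.08 1387 [0.723 0.124 0.02 ] [0.792 0.196 0.08 ] ((758.0518798828125, 159.81187438964844), 36.20250701904297)
2593 ((686.6638793945312, 65.40543365478516), 27.330795288085938)
```

Request:
{"method": "apply_moves", "body": {
  "targets": [
    [[-0.01, 0, 0.3], [0, 0, 0]],
    [[-0.01, 0, 0.6], [0, 0, 0]],
    [[-0.01, 0, 1], [0, 0, 0]],
    [[-0.01, 0, 1], [0, 0, 0]]
  ]
}}

```text
time_s: 28.75
tool_pos: [0.6857, 0.0642, 0.2798]
ee_rot: [-0.002, -3.137, 0.001]
force: [-0.3, 0.3, 0.8]
opening: 0.998
grasp_force: 0.0
```

Request:
{"method": "apply_moves", "body": {
  "targets": [
    [[0, 0, 0.2], [0, 0, 0]],
    [[0, 0, 0.4], [0, 0, 0]],
    [[0, 0, 0.6], [0, 0, 0]],
    [[0, 0, 0.8], [0, 0, 0]],
    [[0, 0, 0.9], [0, 0, 0]],
    [[0, 0, 0.96], [0, 0, 0]],
    [[0, 0, 0.96], [0, 0, 0]],
    [[0, 0, 0.96], [0, 0, 0]]
  ]
}}

```text
time_s: 29.75
tool_pos: [0.6867, 0.0647, 0.1869]
ee_rot: [0.001, 3.141, 0.0]
force: [-0.7, -0.9, 0.5]
opening: 0.996
grasp_force: 0.0
```

Request:
{"method": "apply_moves", "body": {
  "targets": [
    [[0, 0, 0], [0, 0, 0]],
    [[0, 0, 0], [0, 0, 0]],
    [[0, 0, 0], [0, 0, 0]],
    [[0, 0, 0], [0, 0, 0]],
    [[0, 0, 0], [0, 0, 0]],
    [[0, 0, 0], [0, 0, 0]],
    [[0, 0, 0], [0, 0, 0]],
    [[0, 0, 0], [0, 0, 0]]
  ],
  "fingers": -1
}}

```text
time_s: 30.75
tool_pos: [0.6866, 0.0645, 0.1869]
ee_rot: [0.001, 3.141, -0.0]
force: [-2.9, -1.3, 6.5]
opening: 0.622
grasp_force: 61.8
```

Request:
{"method": "apply_moves", "body": {
  "targets": [
    [[0, 0, -0.2], [0, 0, 0]],
    [[0, 0, -0.5], [0, 0, 0]],
    [[0, 0, -0.8], [0, 0, 0]],
    [[0, 0, -1], [0, 0, 0]],
    [[0, 0, -1], [0, 0, 0]]
  ]
}}

```text
time_s: 31.38
tool_pos: [0.6868, 0.0647, 0.2882]
ee_rot: [0.001, 3.139, 0.0]
force: [-0.4, -1.2, -2.7]
opening: 0.622
grasp_force: 62.9
```

```bash
python3 - <<'E'
from rig import r
from h import *
c=r.read_camera("wrist"); P=cloud(c); s=r.observe(); i=c["image"].astype(int); print(s["tool_pos"])
m=(i.min(-1)>110); q=P[m&(abs(P[...,2]-.165)<.012)&(np.hypot(P[...,0]-s["tool_pos"][0],P[...,1]-s["tool_pos"][1])<.045)]
print(len(q),q.mean(0),cv2.minEnclosingCircle((q[:,:2]*1000).astype(np.float32)))
A=np.c_[q[:,:2]-q[:,:2].mean(0),np.ones(len(q))]; print(np.linalg.lstsq(A,q[:,2],rcond=None)[0].round(3))
cv2.imwrite("pics/w8.png",c["image"][:,:,::-1])
E
```

```text
[0.68650646 0.06447514 0.28669569]
10898 [0.67855418 0.06518446 0.16590707] ((684.3035888671875, 65.150390625), 26.333049774169922)
[0.    0.001 0.166]
```

View pics/w8.png

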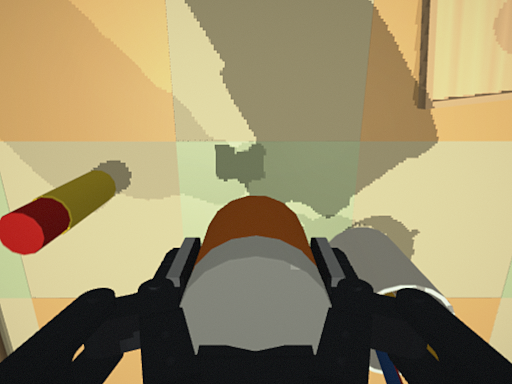

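The jar is held level at (256,290), and the glue stick and pot are undisturbed. I'm carrying it over to the long tray.

Request:
{"method": "apply_moves", "body": {
  "targets": [
    [[0, 0, -0.3], [0, 0, 0]],
    [[0.1, -0.2, -0.6], [0, 0, 0]],
    [[0.2, -0.5, -0.6], [0, 0, 0]],
    [[0.3, -1, -0.6], [0, 0, 0]]
  ]
}}

```text
time_s: 31.92
tool_pos: [0.6558, -0.0349, 0.3455]
ee_rot: [0.004, -3.141, -0.001]
force: [1.1, -0.8, -1.0]
opening: 0.62
grasp_force: 63.0
```

Request:
{"method": "apply_moves", "body": {
  "targets": [
    [[0.15, -0.5, 0], [0, 0, 0]],
    [[0.3, -1, 0], [0, 0, 0]]
  ]
}}

```text
time_s: 32.17
tool_pos: [0.6255, -0.1371, 0.3449]
ee_rot: [-0.0, -3.14, -0.001]
force: [-0.3, -0.5, -1.8]
opening: 0.622
grasp_force: 63.0
```

Request:
{"method": "apply_moves", "body": {
  "targets": [
    [[0.15, -0.5, 0], [0, 0, 0]],
    [[0.3, -1, 0], [0, 0, 0]]
  ]
}}

```text
time_s: 32.42
tool_pos: [0.5954, -0.2371, 0.345]
ee_rot: [-0.001, -3.14, -0.001]
force: [0.1, -0.1, -1.7]
opening: 0.622
grasp_force: 63.0
```

Request:
{"method": "apply_moves", "body": {
  "targets": [
    [[0.15, -0.5, 0], [0, 0, 0]],
    [[0.3, -0.9, 0], [0, 0, 0]],
    [[0.38, -1, 0], [0, 0, 0]],
    [[0.38, -1, 0], [0, 0, 0]],
    [[0.38, -1, 0], [0, 0, 0]]
  ]
}}

```text
time_s: 33.05
tool_pos: [0.559, -0.3338, 0.3461]
ee_rot: [-0.003, 3.142, 0.001]
force: [-0.4, -0.1, -1.8]
opening: 0.622
grasp_force: 63.1
```

```bash
python3 - <<'E'
from rig import r
from h import *
from scipy.spatial.transform import Rotation as Ro
c=r.read_camera("wrist"); P=cloud(c); s=r.observe(); print(s["tool_pos"],s["joint_pos"].round(2),Ro.from_rotvec(s["ee_rot"]).as_matrix().round(3).tolist())
cv2.imwrite("pics/w9.png",c["image"][:,:,::-1])
E
```

```text
[ 0.55908872 -0.33370445  0.34619591] [ 1.12  0.63 -0.97  1.67  0.56  1.15  1.57] [[-1.0, -0.002, 0.0], [-0.002, 1.0, 0.001], [-0.0, 0.001, -1.0]]
```

View pics/w9.png

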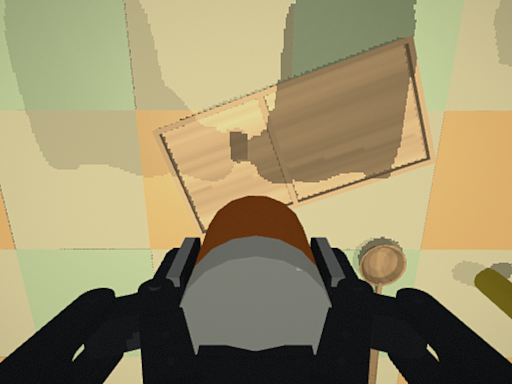

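```bash
python3 - <<'E'
from rig import r
from h import *
c=r.read_camera("wrist")
a,b,d=[ray(c,p,.012)[:2] for p in((152,131),(432,161),(411,36))]
ce=(a+b)/2; u=(a-d)/np.linalg.norm(a-d); print(a,b,d,"diag",np.linalg.norm(a-b),"long",np.linalg.norm(a-d),"short",np.linalg.norm(b-d),"c",ce.round(4),"u",u.round(4),"big",(ce-.0525*u).round(4),"small",(ce+.07*u).round(4))
E
```

```text
[ 0.51702811 -0.43078656] [ 0.54548513 -0.15968366] [ 0.43438175 -0.19694492] diag 0.2725923318258126 long 0.24801679820356645 short 0.11718516541674077 c [ 0.5313 -0.2952] u [ 0.3332 -0.9428] big [ 0.5138 -0.2457] small [ 0.5546 -0.3612]
```

The wrist view shows the tray corners at (152,131), (411,36) and (432,161). They agree with the earlier estimate to within 4 mm, so I'm placing the jar.

Request:
{"method": "apply_moves", "body": {
  "targets": [
    [[0.03, -0.15, 0], [0, 0, 0]],
    [[0.03, -0.28, 0.2], [0, 0, 0]],
    [[0.03, -0.28, 0.5], [0, 0, 0]],
    [[0.03, -0.28, 0.8], [0, 0, 0]],
    [[0.03, -0.28, 0.8], [0, 0, 0]]
  ]
}}

```text
time_s: 33.78
tool_pos: [0.5543, -0.3639, 0.2631]
ee_rot: [-0.001, -3.138, -0.004]
force: [-0.3, 0.3, -0.6]
opening: 0.624
grasp_force: 63.1
```

Request:
{"method": "apply_moves", "body": {
  "targets": [
    [[0, 0, 0.2], [0, 0, 0]],
    [[0, 0, 0.4], [0, 0, 0]],
    [[0, 0, 0.6], [0, 0, 0]],
    [[0, 0, 0.7], [0, 0, 0]],
    [[0, 0, 0.735], [0, 0, 0]],
    [[0, 0, 0.735], [0, 0, 0]],
    [[0, 0, 0.735], [0, 0, 0]]
  ]
}}

```text
time_s: 34.65
tool_pos: [0.5556, -0.3635, 0.1933]
ee_rot: [0.001, 3.141, -0.001]
force: [0.3, -0.3, -0.6]
opening: 0.621
grasp_force: 63.2
```

Request:
{"method": "apply_moves", "body": {
  "targets": [
    [[0, 0, 0], [0, 0, 0]],
    [[0, 0, 0], [0, 0, 0]],
    [[0, 0, 0], [0, 0, 0]],
    [[0, 0, 0], [0, 0, 0]],
    [[0, 0, 0], [0, 0, 0]],
    [[0, 0, 0], [0, 0, 0]]
  ],
  "fingers": 1
}}

```text
time_s: 35.4
tool_pos: [0.5554, -0.3634, 0.1927]
ee_rot: [-0.0, -3.142, -0.0]
force: [0.1, 0.3, -0.1]
opening: 1.006
grasp_force: 0.0
```

Request:
{"method": "apply_moves", "body": {
  "targets": [
    [[0, 0, -0.2], [0, 0, 0]],
    [[0, 0, -0.5], [0, 0, 0]],
    [[0, 0, -1], [0, 0, 0]],
    [[0, 0, -1], [0, 0, 0]]
  ]
}}

```text
time_s: 35.9
tool_pos: [0.5566, -0.3633, 0.298]
ee_rot: [0.0, 3.136, -0.005]
force: [0.2, 0.2, -1.2]
opening: 0.999
grasp_force: 0.0
```

Request:
{"method": "apply_moves", "body": {
  "targets": [
    [[0.1, 0.4, -0.5], [0, 0, 0]],
    [[0.2, 0.8, -0.7], [0, 0, 0]],
    [[0.2, 1, -0.7], [0, 0, 0]],
    [[0.2, 1, -0.7], [0, 0, 0]]
  ]
}}

```text
time_s: 36.4
tool_pos: [0.5354, -0.2623, 0.3629]
ee_rot: [0.002, -3.142, 0.001]
force: [-0.6, -0.3, 0.2]
opening: 0.999
grasp_force: 0.0
```

```bash
python3 - <<'E'
from rig import r
from h import *
s=r.observe(); print(s["tool_pos"])
for n in("wrist","side","top"):
  c=r.read_camera(n); P=cloud(c); q=near(P,c,[.556,-.362],.045,.06,.08)
  if len(q)>10: print(n,len(q),cv2.minEnclosingCircle((q[:,:2]*1000).astype(np.float32)),np.median(q[:,2]))
E
```

```text
[ 0.53543769 -0.26231783  0.36288965]
wrist 2991 ((555.7855224609375, -362.427734375), 27.720836639404297) 0.06957101140945852
side 294 ((554.3120727539062, -361.291748046875), 29.269039154052734) 0.06849541715858701
```

The jar is placed. Next, the bird house.

Request:
{"method": "apply_moves", "body": {
  "targets": [
    [[0.25, 0.5, 0], [0, 0, 0]],
    [[0.5, 1, 0], [0, 0, 0]]
  ]
}}

```text
time_s: 36.8
tool_pos: [0.4849, -0.1633, 0.362]
ee_rot: [-0.004, -3.141, -0.003]
force: [0.6, 1.5, 1.3]
opening: 0.999
grasp_force: 0.0
```

Request:
{"method": "apply_moves", "body": {
  "targets": [
    [[0.25, 0.5, 0], [0, 0, -0.1]],
    [[0.55, 1, 0], [0, 0, -0.18]],
    [[0.55, 1, 0], [0, 0, -0.18]],
    [[0.55, 1, 0], [0, 0, -0.18]]
  ]
}}

```text
time_s: 37.3
tool_pos: [0.4309, -0.0643, 0.3628]
ee_rot: [-0.219, 3.134, -0.0]
force: [-0.0, -0.7, -0.5]
opening: 1.003
grasp_force: 0.0
```

```bash
python3 - <<'E'
from rig import r
from h import *
from scipy.spatial.transform import Rotation as Ro
s=r.observe(); R=Ro.from_rotvec(s["ee_rot"]).as_matrix(); print(s["tool_pos"],R.round(3).tolist(),s["joint_pos"].round(2))
c=r.read_camera("wrist"); P=cloud(c); cv2.imwrite("pics/w10.png",c["image"][:,:,::-1])
q=near(P,c,[.43,-.059],.055,.075,.12); e=cv2.minAreaRect((q[:,:2]*1000).astype(np.float32)); print(len(q),e)
q=q[q[:,2]>.104]; e=cv2.minAreaRect((q[:,:2]*1000).astype(np.float32)); w=np.linalg.svd(q[:,:2]-q[:,:2].mean(0),full_matrices=False)[2][0]; print("ridge",e,q.mean(0),np.degrees(np.arctan2(w[1],w[0])))
mid=np.array(e[0])/1000
print("tool shift to ridge rect",(R.T@np.r_[mid-s["tool_pos"][:2],0]).round(4))
E
```

```text
[ 0.43089591 -0.06430088  0.36280223] [[-0.99, -0.139, 0.0], [-0.139, 0.99, -0.0], [-0.0, -0.0, -1.0]] [ 1.08  0.24 -1.19  2.11  0.28  0.95  1.45]
5717 ((427.908203125, -58.223419189453125), (68.53582000732422, 56.169769287109375), 7.669062614440918)
ridge ((427.83819580078125, -58.2647819519043), (22.471620559692383, 56.005027770996094), 7.663887977600098) [ 0.42625107 -0.05855098  0.10875911] 97.64934467120595
tool shift to ridge rect [ 0.0022  0.0064 -0.    ]
```

View pics/w10.png

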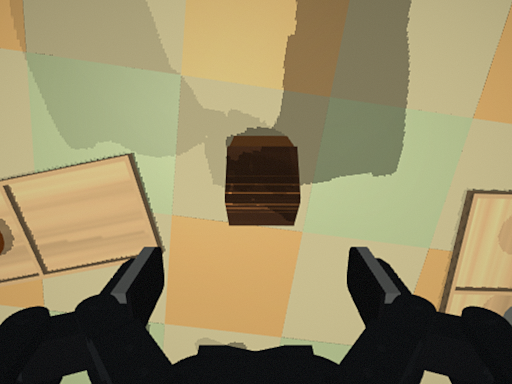

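The house at (262,180) is aligned with the fingers (97.6° against 98°). I'm descending.

Request:
{"method": "apply_moves", "body": {
  "targets": [
    [[0.02, 0.064, 0], [0, 0, 0]],
    [[0.02, 0.064, 0.3], [0, 0, 0]],
    [[0.02, 0.064, 0.6], [0, 0, 0]],
    [[0.02, 0.064, 0.6], [0, 0, 0]],
    [[0.02, 0.064, 0.6], [0, 0, 0]]
  ]
}}

```text
time_s: 37.98
tool_pos: [0.428, -0.0571, 0.3035]
ee_rot: [-0.222, 3.133, 0.001]
force: [0.6, -0.1, 0.5]
opening: 1.0
grasp_force: 0.0
```

```bash
python3 - <<'E'
from rig import r
s=r.observe(); print(s["tool_pos"],s["joint_pos"].round(3))
E
```

```text
[ 0.42804036 -0.05712976  0.30353117] [ 0.96   0.34  -1.106  2.179  0.408  0.847  1.311]
```

Request:
{"method": "apply_moves", "body": {
  "targets": [
    [[0, -0.01, 0.2], [0, 0, 0]],
    [[0, -0.01, 0.4], [0, 0, 0]],
    [[0, -0.01, 0.6], [0, 0, 0]],
    [[0, -0.01, 0.64], [0, 0, 0]],
    [[0, -0.01, 0.64], [0, 0, 0]],
    [[0, -0.01, 0.64], [0, 0, 0]]
  ]
}}

```text
time_s: 38.72
tool_pos: [0.4281, -0.0584, 0.2397]
ee_rot: [-0.221, 3.133, -0.001]
force: [0.7, -0.3, -0.9]
opening: 1.0
grasp_force: 0.0
```

Request:
{"method": "apply_moves", "body": {
  "targets": [
    [[0, 0, 0], [0, 0, 0]],
    [[0, 0, 0], [0, 0, 0]],
    [[0, 0, 0], [0, 0, 0]],
    [[0, 0, 0], [0, 0, 0]],
    [[0, 0, 0], [0, 0, 0]],
    [[0, 0, 0], [0, 0, 0]],
    [[0, 0, 0], [0, 0, 0]],
    [[0, 0, 0], [0, 0, 0]]
  ],
  "fingers": -1
}}

```text
time_s: 39.72
tool_pos: [0.4279, -0.0584, 0.2392]
ee_rot: [-0.221, 3.133, -0.001]
force: [-2.7, -1.3, 12.0]
opening: 0.646
grasp_force: 60.8
```

Request:
{"method": "apply_moves", "body": {
  "targets": [
    [[0, 0, -0.2], [0, 0, 0]],
    [[0, 0, -0.5], [0, 0, 0]],
    [[0, 0, -0.8], [0, 0, 0]],
    [[0, 0, -0.8], [0, 0, 0]],
    [[0, 0, -0.8], [0, 0, 0]]
  ]
}}

```text
time_s: 40.35
tool_pos: [0.4274, -0.0585, 0.3183]
ee_rot: [0.221, -3.133, 0.0]
force: [-0.4, -0.5, -2.4]
opening: 0.649
grasp_force: 64.4
```

```bash
python3 - <<'E'
from rig import r
from h import *
from scipy.spatial.transform import Rotation as Ro
s=r.observe(); R=Ro.from_rotvec(s["ee_rot"]).as_matrix(); print(s["tool_pos"],R.round(3).tolist(),s["force"])
print("tool shift to above bay",(R.T@np.r_[np.array([.5145,-.2463])-s["tool_pos"][:2],0]).round(4))
c=r.read_camera("wrist"); cv2.imwrite("pics/w11.png",c["image"][:,:,::-1])
E
```

```text
[ 0.4274025  -0.05854751  0.31826284] [[-0.99, -0.14, -0.0], [-0.14, 0.99, -0.0], [0.0, -0.0, -1.0]] [-0.4224865  -0.46093675 -2.43000317]
tool shift to above bay [-0.0599 -0.1981  0.    ]
```

View pics/w11.png

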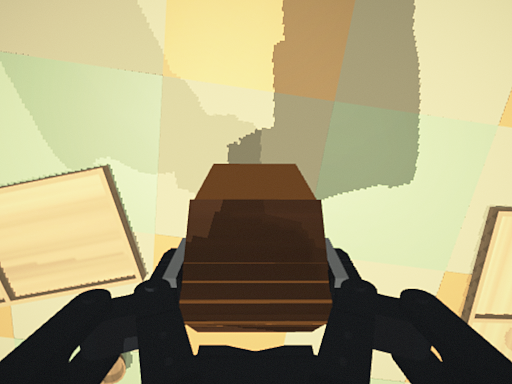

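The house is held squarely and upright, with its ridge near (256,270). I'm carrying it to the big bay.

Request:
{"method": "apply_moves", "body": {
  "targets": [
    [[-0.1, -0.3, 0], [0, 0, 0]],
    [[-0.2, -0.65, 0], [0, 0, 0]],
    [[-0.3, -1, 0], [0, 0, 0]]
  ]
}}

```text
time_s: 40.78
tool_pos: [0.4717, -0.154, 0.3177]
ee_rot: [0.222, -3.132, -0.001]
force: [-0.2, 0.5, -1.0]
opening: 0.65
grasp_force: 64.4
```

Request:
{"method": "apply_moves", "body": {
  "targets": [
    [[-0.1, -0.35, 0], [0, 0, 0]],
    [[-0.2, -0.7, 0], [0, 0, 0]],
    [[-0.3, -0.98, 0], [0, 0, 0]],
    [[-0.3, -0.98, 0], [0, 0, 0]],
    [[-0.3, -0.98, 0], [0, 0, 0]]
  ]
}}

```text
time_s: 41.4
tool_pos: [0.5147, -0.2451, 0.3177]
ee_rot: [0.223, -3.132, -0.002]
force: [-0.6, 0.9, -0.6]
opening: 0.645
grasp_force: 64.2
```

Request:
{"method": "apply_moves", "body": {
  "targets": [
    [[0, 0, 0.2], [0, 0, 0]],
    [[0, 0, 0.4], [0, 0, 0]],
    [[0, 0, 0.55], [0, 0, 0]],
    [[0, 0, 0.65], [0, 0, 0]],
    [[0, 0, 0.7], [0, 0, 0]],
    [[0, 0, 0.73], [0, 0, 0]],
    [[0, 0, 0.73], [0, 0, 0]],
    [[0, 0, 0.73], [0, 0, 0]]
  ]
}}

```text
time_s: 42.4
tool_pos: [0.5151, -0.2459, 0.2461]
ee_rot: [-0.221, 3.133, -0.0]
force: [0.2, -0.2, -1.3]
opening: 0.651
grasp_force: 64.3
```

Request:
{"method": "apply_moves", "body": {
  "targets": [
    [[0, 0, 0.01], [0, 0, 0]],
    [[0, 0, 0.01], [0, 0, 0]]
  ]
}}

```text
time_s: 42.65
tool_pos: [0.515, -0.2459, 0.2448]
ee_rot: [-0.221, 3.134, -0.0]
force: [0.0, -0.2, -1.7]
opening: 0.651
grasp_force: 64.3
```

Request:
{"method": "apply_moves", "body": {
  "targets": [
    [[0, 0, 0], [0, 0, 0]],
    [[0, 0, 0], [0, 0, 0]],
    [[0, 0, 0], [0, 0, 0]],
    [[0, 0, 0], [0, 0, 0]],
    [[0, 0, 0], [0, 0, 0]],
    [[0, 0, 0], [0, 0, 0]]
  ],
  "fingers": 1
}}

```text
time_s: 43.4
tool_pos: [0.515, -0.2459, 0.2447]
ee_rot: [-0.221, 3.134, 0.0]
force: [0.1, -0.0, -0.9]
opening: 1.0
grasp_force: 0.0
```

Request:
{"method": "apply_moves", "body": {
  "targets": [
    [[0, 0, -0.2], [0, 0, 0]],
    [[0, 0, -0.5], [0, 0, 0]],
    [[0, 0, -1], [0, 0, 0]],
    [[0, 0, -1], [0, 0, 0]]
  ]
}}

```text
time_s: 43.9
tool_pos: [0.5161, -0.2456, 0.3494]
ee_rot: [-0.221, 3.129, -0.005]
force: [-0.1, -0.2, -1.3]
opening: 1.004
grasp_force: 0.0
```

Request:
{"method": "apply_moves", "body": {
  "targets": [
    [[0.3, 0, -0.3], [0, 0, 0]],
    [[0.7, 0, -0.5], [0, 0, 0]],
    [[0.9, 0, -0.5], [0, 0, 0]],
    [[0.9, 0, -0.5], [0, 0, 0]],
    [[0.9, 0, -0.5], [0, 0, 0]]
  ]
}}

```text
time_s: 44.52
tool_pos: [0.4263, -0.2584, 0.3951]
ee_rot: [-0.222, 3.133, -0.0]
force: [0.1, 1.1, 1.2]
opening: 0.999
grasp_force: 0.0
```

```bash
python3 - <<'E'
from rig import r
from h import *
print(r.observe()["tool_pos"])
ims=[]
for n in("wrist","side","top"):
  c=r.read_camera(n); P=cloud(c); ims.append(c["image"][:,:,::-1])
  for nm,x,rr,a,b in(("house",[.5145,-.246],.055,.08,.125),("jar",[.556,-.362],.04,.06,.08),("bottlecap",[.573,.287],.03,.115,.135),("beaker",[.475,.277],.04,.098,.112),("glue",[.688,-.068],.03,.08,.105)):
    q=near(P,c,x,rr,a,b)
    if len(q)>10: print(n,nm,len(q),np.round(cv2.minAreaRect((q[:,:2]*1000).astype(np.float32))[0],1),np.round(cv2.minAreaRect((q[:,:2]*1000).astype(np.float32))[1],1),"z98 %.3f"%np.percentile(q[:,2],98))
cv2.imwrite("pics/end.png",np.hstack([cv2.resize(i,(400,300)) for i in ims[1:]]))
E
```

```text
[ 0.42628313 -0.25840146  0.39508547]
wrist house 3632 [ 513.7 -245.3] [67.4 56.3] z98 0.117
wrist jar 177 [ 546.1 -358.2] [53.9 26.4] z98 0.071
side house 722 [ 515.2 -246.5] [70.1 62.5] z98 0.117
side jar 292 [ 555.4 -361.9] [50.9 56.2] z98 0.071
side bottlecap 282 [573.1 287.9] [24.1 23.6] z98 0.126
side beaker 362 [474.1 277. ] [57.3 56. ] z98 0.105
side glue 168 [685.8 -67.3] [26.2 26.7] z98 0.095
top house 918 [ 519.2 -248.5] [69.  57.4] z98 0.118
top jar 509 [ 560.7 -365.2] [53.5 53.8] z98 0.073
top bottlecap 123 [576.7 285. ] [24.7 23.2] z98 0.126
top beaker 146 [477.  274.3] [54.9 57.3] z98 0.106
top glue 128 [690.2 -70.1] [24.4 26.1] z98 0.097
```

View pics/end.png

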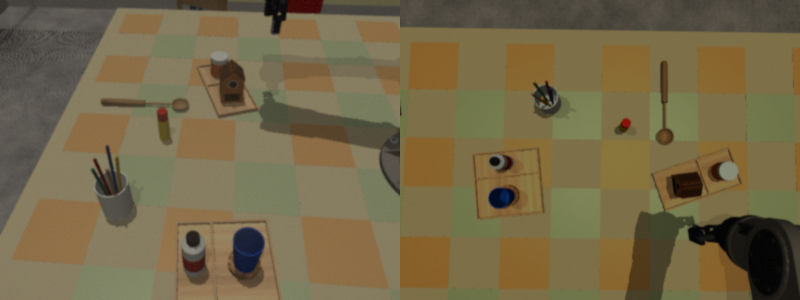

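In the top camera, every item is within about 2 mm of its bay centre. All are upright and the bystanders haven't moved, so I'm handing in.

```bash
python3 -c "
from rig import r
print(r.close_job())"
```

```text
the job is handed in; nothing more can be done
None
```

Both craft kits are made up and handed in at about 45 s of the 125 s allowed: in the last camera check the beaker, bottle, bird house and jar stood upright within about 2 mm of their targets, and the glue stick, spoon and pencil pot were where they started; no verdict came back.

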